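# Pack the small compaction-mould set into its kit tray

## Task

Pack the small compaction-mould set into the kit tray, each part fully down in the insert made for it: the small tube upright round the post, the small ram standing on its head in the round recess, the square base plate spigot up in the square recess, and the scraper grip up in the long recess. Set the parts down, do not drop them. The larger tube and the larger ram belong to another set: leave them standing where they are.

Things in the scene. Friction and masses are not known exactly. Their poses are not given: they have to be found in the camera images.
- small_tube: the small set's mould: red-brown tube standing upright, outside diameter 54 mm, bore 38 mm, height 76 mm, about 0.12 kg. Origin: centre of its underside; z is its axis.
- small_ram: the small set's ram: plain steel, spool-shaped, standing on its striking head. From below: head 50 mm diameter, 14 mm high; neck 28 mm diameter, 30 mm high; piston 37 mm diameter, 20 mm high, its top 64 mm up. About 0.5 kg. Origin: centre of the head's underside; z is its axis.
- base_plate: the small set's base: square steel plate 60 x 60 x 12 mm with a round spigot in its middle, 36 mm diameter, 16 mm high (top 28 mm up). About 0.46 kg. Origin: centre of the plate's underside; x and y along the plate's sides, z up.
- scraper: the small set's strike-off scraper: flat steel blade 76 x 24 x 5 mm lying on the bench, with a wooden grip standing along the middle of it, 56 mm long, 14 mm thick, from 5 to 31 mm up. About 0.11 kg. Origin: centre of the blade's underside; x along its length, y across it, z up. Same either way round.
- post_insert: holder for the small tube: fixed grey block 100 x 100 x 22 mm, one of four set 2 x 2, 102 mm apart, in a shallow tray, rim 18 mm up. Origin: centre of its underside, 4 mm above the bench; x, y along its sides, z up. In the middle of its flat top stands a dark tapered post, 20 mm diameter, 26 mm high; the tube stands round it on the flat top, 22 mm above the origin.
- round_insert: holder for the small ram: fixed grey block 100 x 100 x 22 mm, one of four set 2 x 2, 102 mm apart, in a shallow tray, rim 18 mm up. Origin: centre of its underside, 4 mm above the bench; x, y along its sides, z up. Middle: dark-floored round recess 66 mm in diameter; the ram stands in it on its head. Recess floor 12 mm above the origin, 10 mm below the block's top; mouth chamfered 2 mm.
- square_insert: holder for the base plate: fixed grey block 100 x 100 x 22 mm, one of four set 2 x 2, 102 mm apart, in a shallow tray, rim 18 mm up. Origin: centre of its underside, 4 mm above the bench; x, y along its sides, z up. Middle: dark-floored square recess 76 x 76 mm, sides along x, y; the plate lies in it spigot up. Recess floor 12 mm above the origin, 10 mm below the block's top; mouth chamfered 2 mm.
- slot_insert: holder for the scraper: fixed grey block 100 x 100 x 22 mm, one of four set 2 x 2, 102 mm apart, in a shallow tray, rim 18 mm up. Origin: centre of its underside, 4 mm above the bench; x, y along its sides, z up. Middle: dark-floored recess 88 mm along its x by 40 mm along its y; the blade lies in it, grip up. Recess floor 12 mm above the origin, 10 mm below the block's top; mouth chamfered 2 mm.
- large_tube: mould tube of the larger set, not part of the job: red-brown tube standing upright, outside diameter 72 mm, bore 54 mm, height 86 mm, loose. Origin: centre of its underside.
- large_ram: ram of the larger set, not part of the job: the same spool shape as the small ram but bigger: head 66 mm diameter, neck 36 mm, piston 53 mm, 74 mm high, standing on its head, loose. Origin: centre of the head's underside.
Not all that is in view belongs to the job. What is shaped like the scraper but blue or red is not meant.

How it is judged (in metres and radians):
At the end, for the whole second after the job is handed in: Each part fully down (4 mm) in its own insert and upright (0.12 rad), released, at rest, centred on it: small tube round the post and small ram in the round recess within 12 mm, base plate 13 mm, scraper 14 mm; large tube and large ram upright within 30 mm of their starts (horizontal distance between small_tube and post_insert below 0.012 m and z of small_tube in the frame of post_insert between 0.018 and 0.026 m and angle between each of small_tube, small_ram, base_plate, scraper, large_tube, large_ram's own z axis and vertical below 0.12 rad and linear speed of each of small_tube, small_ram, base_plate, scraper below 0.02 m/s and horizontal distance between small_ram and round_insert below 0.012 m and z of small_ram in the frame of round_insert between 0.008 and 0.016 m and horizontal distance between base_plate and square_insert below 0.013 m and z of base_plate in the frame of square_insert between 0.008 and 0.016 m and horizontal distance between scraper and slot_insert below 0.014 m and z of scraper in the frame of slot_insert between 0.008 and 0.016 m and distance of each of large_tube, large_ram from where it was at the start of the episode below 0.03 m); the robot touches nothing.
It fails at once if the large tube or the large ram is moved by more than 30 mm or tipped over (distance of any of large_tube, large_ram from where it was at the start of the episode above 0.03 m or angle between any of large_tube, large_ram's own z axis and vertical above 0.3 rad).
It fails at once if a part is dropped or slammed into its insert: faster than 0.45 m/s over the insert, in the last 4 cm above its seat ((horizontal distance between small_tube and post_insert below 0.03 m and z of small_tube in the frame of post_insert below 0.062 m and linear speed of small_tube above 0.45 m/s) or (horizontal distance between small_ram and round_insert below 0.03 m and z of small_ram in the frame of round_insert below 0.052 m and linear speed of small_ram above 0.45 m/s) or (horizontal distance between base_plate and square_insert below 0.03 m and z of base_plate in the frame of square_insert below 0.052 m and linear speed of base_plate above 0.45 m/s) or (horizontal distance between scraper and slot_insert below 0.03 m and z of scraper in the frame of slot_insert below 0.052 m and linear speed of scraper above 0.45 m/s)).
It also fails if it takes over 112 s, if anything falls off the work surface, if the arm or the gripper's body presses on something with over 40 N, if the wrist force passes 120 N, or if a joint passes its speed limit or range.

## Robot

A 7-joint arm with a two-finger parallel gripper is mounted at the origin on the work surface. World frame = base frame: x ahead of the robot, y to its left, z up, the work surface at z = 0. Lengths are in mm, angles in rad, forces in N, time in s.
With the tool pointing down it reaches from about 350 to 775 mm from the base axis. Payload 3.1 kg.
Tool frame: the origin (TCP) lies at the very end of the fingers, on their centre line; the grasp point (between the pads) lies 19 mm behind it; z points along the fingers, y is the line along which they close (so a half turn about z gives the same grasp; the last joint's range is limited). The gripper opens to 85 mm and grips with 20 to 120 N. Pads are 22 mm wide; open, the fingers measure 114 mm over their backs; the gripper's body (76 mm by 85 mm) begins 54 mm behind the grasp point. The pads swing forward as they close: fully open they stand 13 mm farther back than shut.
Start: joints at [-1.36, 0.311, 0.014, 1.512, -0.004, 1.319, -0.027], TCP at [137.535, 532.542, 231.304] pointing down, gripper open.
Joint ranges: [-2.7, 2.7], [-0.3, 1.91], [-1.27, 1.3], [0.12, 2.57], [-1.44, 4.58], [0.2, 2.03], [-3.05, 3.05]. Speed limits (rad/s): [2.79, 2.79, 3.14, 3.14, 3.14, 3.14, 3.14].

## Interface

Orientations are given as a unit quaternion [x, y, z, w].
In Python, from rig import bot gives the robot as it stands.
- The arm moves only by the tool drive_tool, never from a script. Its argument "rows" is a list of rows, each a list of 7 numbers: the shift along the world's x, y, z in cm, then the turn, a rotation vector about the world's x, y, z in degrees, then the opening, from 0 (shut) to 1 (fully open). A call has 1 to 20 rows; each row shifts and turns the commanded pose from where the row before left it; what a row does not reach is not made up. A row lasts 1/10 s, in which the tool goes at most 50 mm and 8.59 degrees, less where a joint would pass 70% of its speed; a pose out of reach is approached as far as the arm can. A call with a gripper value outside its range is refused whole. The fingers move at their own pace and stop on an object; the grip force is fixed at half the most. Time passes only in rows, so rows that do not move let the fingers close. It gives the time, the measured TCP pose, the force, the opening and the grip force at its end, in the units of the state.
- bot.observe(): the state, without advancing time (a new reading comes with each control period).
- bot.camera(name): name is "side" or "top" or "wrist"; returns the picture (400x640x3 uint8, red, green, blue); there is no depth.
- bot.calibration(name): a dict with "vertical_fov" (degrees; the focal length in pixels is half the picture's height over the tangent of half this angle, whatever the lens; pixels are square), "cx", "cy" (the principal point, pixels), "xyz" and "attitude" of the camera in the world. Camera axes: x right, y up, looking along -z (the intrinsics and any distortion apply to the point x, -y, -z); pixel columns grow to the right and rows downward; lengths in mm; the calibration is good to about 2 mm. A picture is of the moment at which its call begins: read the wrist's pose just before it. calibration takes no time and is no camera call; for the wrist camera it gives the pose at the moment of the call.
- bot.hand_in(): hands the job in; it is judged then, once.
The state is a dict: "clock": time; "joints": joint angles; "joint_velocities": joint speeds; "effort": joint torques, N m; "ee_pos": TCP position; "ee_rot": TCP orientation; "force": force on the tool from outside, world axes, zero at the start; "moment": the same for the moment, N m; "width": opening from 0.0 (shut) to 1.0 (fully open); "finger_force": force on a finger pad.
Only numpy, scipy, OpenCV 4.12 (cv2) and the standard library are available. Lean on these libraries where they do the work, as an engineer would, in place of code of your own. Each camera call takes 0.05 s, during which the arm holds its last target. There are 200 camera calls.

## Working session

There is one attempt and no reset: what is moved stays moved. The work goes in short steps, Python scripts to look and compute and a tool call to move; the robot and the scene stay as the last step left them, time stands still between calls to the robot, and variables do not carry over. Pictures are saved under pics/ and viewed, at most 14 in all, crops included, and the job is handed in when it is done.

Besides the shell and the picture viewer there is one more tool, called after "Request:" by a JSON object that holds its "op" and its "data". drive_tool: Moves the arm, as the interface text tells. Its arguments: {"type":"object","properties":{"rows":{"type":"array","items":{"type":"array","items":{"type":"number"}}}},"required":["rows"]}

```bash
ls; mkdir -p pics; python3 - <<'E'
from rig import bot
import cv2,json
for n in("top","side"):
    c=bot.calibration(n); print(n,c)
    cv2.imwrite(f"pics/{n}0.png",bot.camera(n)[:,:,::-1])
print(bot.calibration("wrist"))
print(bot.observe())
E
```

```text
pics
top {'vertical_fov': 56.28853953917056, 'cx': 319.78887435434285, 'cy': 194.94051767200594, 'xyz': array([422.28177449,   8.66775793, 927.53775143]), 'attitude': array([ 0.02314156, -0.03457437, -0.69635206,  0.71649347])}
side {'vertical_fov': 45.66411686415872, 'cx': 319.14716828803626, 'cy': 201.19176801196016, 'xyz': array([   56.39971031, -1024.75898059,   813.1529104 ]), 'attitude': array([ 0.45833619, -0.09765938, -0.17597136,  0.86569317])}
{'vertical_fov': 62.874532411336155, 'cx': 317.51793019232593, 'cy': 202.75220822383656, 'xyz': array([ 71.21194578, 548.88642747, 372.59780957]), 'attitude': array([-0.10826534, -0.08326439,  0.60712914,  0.78277702])}
{'clock': 0.1, 'joints': array([-1.3596693 ,  0.31165805,  0.01402175,  1.51288223, -0.00437244,
        1.31920824, -0.02719924]), 'joint_velocities': array([-0.00040267, -0.00267936,  0.00020393, -0.00379547, -0.00203913,
       -0.00073139,  0.00085932]), 'effort': array([ 5.61296329e-04, -3.80857873e+01,  1.46602322e-01, -2.31242269e+01,
        1.23381283e-02,  8.18519999e-03,  2.01338509e-05]), 'ee_pos': array([137.4265491 , 531.88384022, 230.32884933]), 'ee_rot': array([ 1.26048824e-01,  9.92023470e-01, -1.06048304e-03, -7.18649244e-05]), 'force': array([ 0.82743923, -0.46400918, -0.20597328]), 'moment': array([ 0.01756412,  0.02408947, -0.01214204]), 'finger_force': 0.0, 'width': 0.9993973302709753}
```

View pics/top0.png

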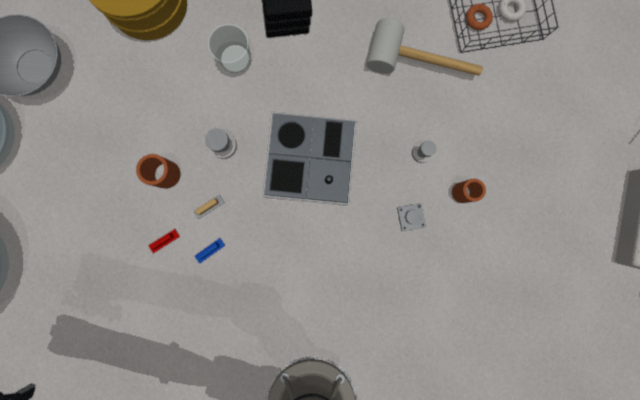

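View pics/side0.png

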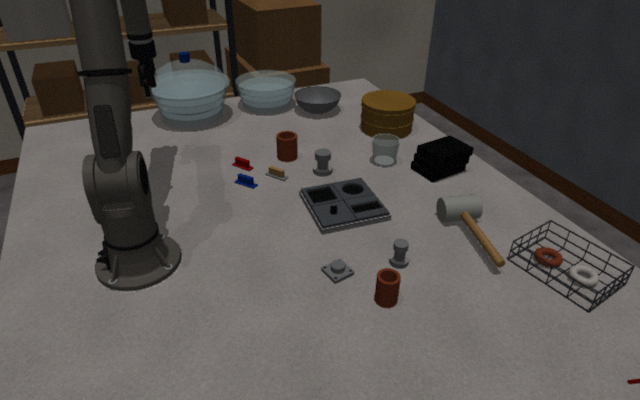

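Top view: the red-brown tubes are at (153,170), larger, and (470,190), smaller. The rams are at (218,142), larger, and (426,152), smaller. The base plate is at (412,217). The wooden-grip scraper is at (209,207), with red (164,241) and blue (210,251) decoys. In the tray, round is at (291,134), slot (333,139), square (287,176) and post (329,180). The side view agrees: small tube (388,288), small ram (400,252), plate (338,270), scraper (277,173).

```bash
cat > h.py <<'E'
import numpy as np, cv2
from scipy.spatial.transform import Rotation as R
def ray(c,px):
    px=np.atleast_2d(px).astype(float); f=200/np.tan(np.radians(c["vertical_fov"]/2))
    d=np.c_[(px[:,0]-c["cx"])/f,-(px[:,1]-c["cy"])/f,-np.ones(len(px))]
    return np.array(c["xyz"]),R.from_quat(c["attitude"]).apply(d)
def plane(c,px,z):
    o,d=ray(c,px); return o+d*((z-o[2])/d[:,2])[:,None]
def proj(c,P):
    f=200/np.tan(np.radians(c["vertical_fov"]/2))
    p=R.from_quat(c["attitude"]).inv().apply(np.atleast_2d(P)-c["xyz"])
    return np.c_[c["cx"]-f*p[:,0]/p[:,2],c["cy"]+f*p[:,1]/p[:,2]]
def tri(obs): # [(calib,px)...] -> point, residual mm
    A=np.zeros((3,3));b=np.zeros(3);M=[]
    for c,px in obs:
        o,d=ray(c,px);d=d[0]/np.linalg.norm(d[0]);Q=np.eye(3)-np.outer(d,d);A+=Q;b+=Q@o;M.append((Q,o))
    x=np.linalg.solve(A,b); return x,[round(float(np.linalg.norm(Q@(x-o))),1) for Q,o in M]
E
python3 - <<'E'
from h import *
from rig import bot
T=bot.calibration("top");S=bot.calibration("side")
t={'stube':((473,190),(388,276)),'sram':((428,149),(400,243)),'plate':((411,216),(338,266)),'scr':((208,206),(277,172)),'ltube':((153,168),(287,135)),'lram':((217,140),(322,154)),'round':((291,134),(352,188)),'slot':((333,139),(367,206)),'sq':((287,176),(319,195)),'post':((329,180),(334,209))}
for k,(a,b) in t.items():
    x,r=tri([(T,a),(S,b)]); print(k,x.round(0),r)
# tray corners on top z=26
P=plane(T,[(273,115),(356,121),(349,203),(264,197)],20);print(P.round(0))
im=cv2.imread("pics/top0.png");a=cv2.resize(im[110:270,140:365],None,fx=3.5,fy=3.5,interpolation=cv2.INTER_CUBIC);cv2.imwrite("pics/c1.png",a[:,:800])
b=cv2.resize(im[130:240,385:500],None,fx=5,fy=5,interpolation=cv2.INTER_CUBIC);cv2.imwrite("pics/c2.png",b)
E
```

```text
stube [ 516. -359.   73.] [1.6, 1.6]
sram [ 611. -257.   62.] [1.3, 1.3]
plate [ 453. -230.   18.] [1.6, 1.6]
scr [464. 265.  16.] [1.7, 1.7]
ltube [542. 373.  87.] [0.5, 0.5]
lram [615. 239.  65.] [0.2, 0.2]
round [644.  70.  25.] [0.5, 0.5]
slot [637. -34.  25.] [2.4, 2.4]
sq [538.  77.  22.] [2.6, 2.6]
post [534. -27.  37.] [2.5, 2.5]
[[692. 116.  20.]
 [683. -90.  20.]
 [479. -77.  20.]
 [488. 130.  20.]]
```

View pics/c2.png

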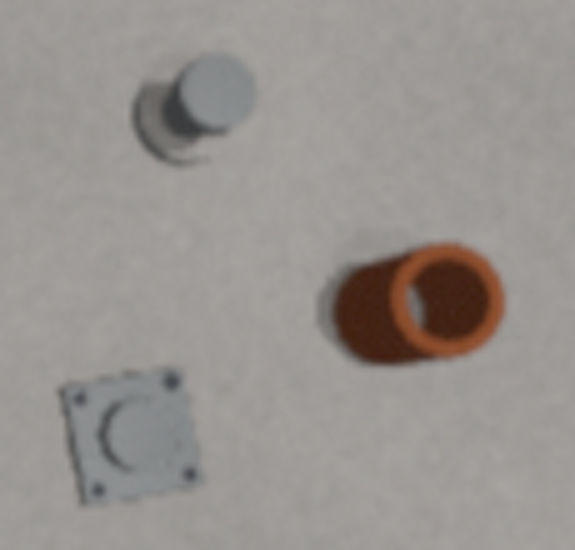

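The crop confirms the small set: slim ram piston top at (428,148), 36 px-per-mm-consistent plate with spigot at (413,217), and tube rim at (474,190). The triangulated heights of 73, 62, 18 and 16 mm agree with the text. I'll start with the wood-grip scraper, which is nearest.

Request:
{"op": "drive_tool", "data": {"rows": [[3.3, -2.7, 0, 0, 0, -4.55, 1], [3.3, -2.7, 0, 0, 0, -4.55, 1], [3.3, -2.7, 0, 0, 0, -4.55, 1], [3.3, -2.7, 0, 0, 0, -4.55, 1], [3.3, -2.7, 0, 0, 0, -4.55, 0.7], [3.3, -2.7, 0, 0, 0, -4.55, 0.7], [3.3, -2.7, 0, 0, 0, -4.55, 0.6], [3.3, -2.7, 0, 0, 0, -4.55, 0.6], [3.3, -2.7, 0, 0, 0, -4.55, 0.6], [3.0, -2.4, 0, 0, 0, -4.55, 0.6], [0, 0, 0, 0, 0, 0, 0.6], [0, 0, 0, 0, 0, 0, 0.6]]}}

```text
clock: 1.3
ee_pos: [464.8, 264.6, 230.7]
ee_rot: [0.501, 0.866, -0.001, -0.0]
force: [-1.3, 0.4, 1.4]
width: 0.599
finger_force: 0.0
```

```bash
python3 - <<'E'
from h import *
from rig import bot
c=bot.calibration("wrist");im=bot.camera("wrist");cv2.imwrite("pics/w1.png",im[:,:,::-1])
import pickle;pickle.dump((c,im),open("w1.pkl","wb"))
o=bot.observe();print(o["ee_pos"],o["ee_rot"],o["width"],c["xyz"],proj(c,[[464,265,31]]))
E
```

```text
[463.67361734 266.13260062 230.7117512 ] [ 4.99480322e-01  8.66324779e-01 -3.41615290e-04 -8.17917884e-04] 0.5963480712468981 [430.88314175 323.63780475 372.99463756] [[317.16853198 176.96150138]]
```

View pics/w1.png

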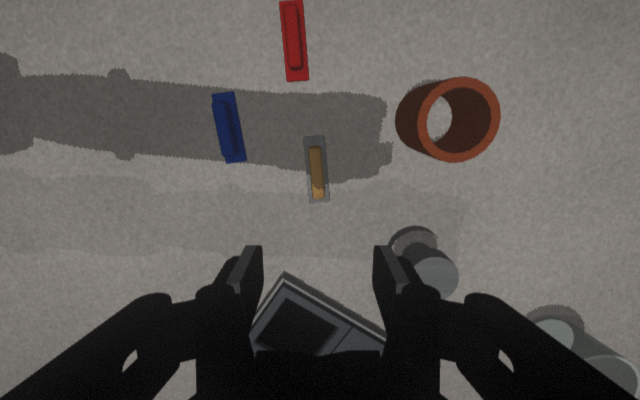

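The wrist view shows the wooden-grip scraper at (317,170), with blue (228,127) and red (294,40) to its left, the large tube at (450,120) and the large ram at (430,265). I'll measure the grip from the wood mask in both the wrist and top views.

```bash
cat >> h.py <<'E'
def wood(im,box):
    x0,y0,x1,y1=box; h=cv2.cvtColor(im[y0:y1,x0:x1],cv2.COLOR_RGB2HSV)
    m=((h[...,0]>9)&(h[...,0]<28)&(h[...,1]>95)).astype(np.uint8)
    c=max(cv2.findContours(m,0,1)[0],key=cv2.contourArea); return c.reshape(-1,2)+[x0,y0],cv2.contourArea(c)
E
python3 - <<'E'
from h import *
from rig import bot
import pickle
c,im=pickle.load(open("w1.pkl","rb"));T=bot.calibration("top");t=cv2.imread("pics/top0.png")[:,:,::-1].copy()
for n,cc,i,b in(("w",c,im,(290,120,345,215)),("t",T,t,(190,190,230,220))):
    k,a=wood(i,b);P=plane(cc,k,31)[:,:2].astype(np.float32);r=cv2.minAreaRect(P);print(n,a,r,k.min(0),k.max(0))
    if n=="w":w=cv2.minAreaRect(k.astype(np.float32))[0]
    else:u=cv2.minAreaRect(k.astype(np.float32))[0]
print(tri([(c,w),(T,u)]))
P=plane(c,[(304,136),(326,136),(330,202),(309,203)],5);print(P.round(1),P.mean(0))
E
```

```text
w 568.5 ((460.8003845214844, 268.5214538574219), (13.059995651245117, 55.82962417602539), 35.10458755493164) [308 146] [324 198]
t 110.5 ((460.979736328125, 265.2768249511719), (13.875504493713379, 55.634674072265625), 34.64234161376953) [196 199] [217 213]
(array([461.27049004, 267.71098637,  22.61756672]), [0.0, 0.0])
[[431.  293.1   5. ]
 [452.  305.3   5. ]
 [494.3 242.3   5. ]
 [473.7 229.    5. ]] [462.74371921 267.41751366   5.        ]
```

Request:
{"op": "drive_tool", "data": {"rows": [[-0.25, 0.2, -4.0, 0, 0, 5, 0.6], [0, 0, -4.5, 0, 0, 0, 0.6], [0, 0, -4.5, 0, 0, 0, 0.55], [0, 0, -4.0, 0, 0, 0, 0.5], [0, 0, -2.0, 0, 0, 0, 0.5], [0, 0, -1.5, 0, 0, 0, 0.5], [0, 0, -1.0, 0, 0, 0, 0.5], [0, 0, -0.6, 0, 0, 0, 0.5], [0, 0, 0, 0, 0, 0, 0.5], [0, 0, 0, 0, 0, 0, 0.5]]}}

```text
clock: 2.35
ee_pos: [462.4, 268.2, 11.0]
ee_rot: [0.461, 0.887, 0.001, 0.0]
force: [-0.5, -0.2, 0.5]
width: 0.499
finger_force: 0.0
```

```bash
python3 - <<'E'
from h import *
from rig import bot
# precise tray from top: grey-blue mask + dark recesses
T=bot.calibration("top");t=cv2.imread("pics/top0.png")[:,:,::-1]
x0,y0=262,112;g=cv2.resize(cv2.cvtColor(t[y0:207,x0:360].copy(),cv2.COLOR_RGB2GRAY),None,fx=4,fy=4,interpolation=cv2.INTER_CUBIC)
m=(g<45).astype(np.uint8);n,l,s,ce=cv2.connectedComponentsWithStats(m)
for i in range(1,n):
    if s[i,4]<150:continue
    k=np.argwhere(l==i)[:,::-1].astype(np.float32);px=(k+.5)/4-.5+[x0,y0]
    for z in(16,26):
        P=plane(T,px,z)[:,:2].astype(np.float32);print(i,s[i,4],z,cv2.minAreaRect(P))
E
```

```text
1 8224 16 ((637.50244140625, -32.05067443847656), (37.99772644042969, 86.06942749023438), 86.22586059570312)
1 8224 26 ((635.1412963867188, -31.603975296020508), (37.580875396728516, 85.1251220703125), 86.2258529663086)
2 8073 16 ((644.2298583984375, 70.32865905761719), (61.67545700073242, 63.65079116821289), 1.8030757904052734)
2 8073 26 ((641.794921875, 69.65220642089844), (60.99879837036133, 62.9525146484375), 1.803109049797058)
3 14435 16 ((541.7501220703125, 77.39080810546875), (74.38018798828125, 74.2612533569336), 85.90914916992188)
3 14435 26 ((540.4395751953125, 76.63690185546875), (73.56417846679688, 73.44661712646484), 85.90909576416016)
4 478 16 ((536.0537719726562, -25.37022590637207), (18.55762481689453, 17.82206153869629), 1.5296993255615234)
4 478 26 ((534.8056030273438, -24.99681282043457), (18.35405158996582, 17.62653923034668), 1.5295933485031128)
```

Tray centres, read off the dark floors at z=16: slot (637,-32), round (644,70), square (542,77), post (535,-25), yaw -3.9°. The spacings come out at 102.5 mm, as they should. Next I grip and lift.

Request:
{"op": "drive_tool", "data": {"rows": [[-0.05, 0, -0.2, 0, 0, 0, 0.4], [0, 0, 0, 0, 0, 0, 0], [0, 0, 0, 0, 0, 0, 0], [0, 0, 0, 0, 0, 0, 0], [0, 0, 0, 0, 0, 0, 0], [0, 0, 0, 0, 0, 0, 0], [0, 0, 1, 0, 0, 0, 0], [0, 0, 2, 0, 0, 0, 0], [0, 0, 3, 0, 0, 0, 0], [0, 0, 4, 0, 0, 0, 0]]}}

```text
clock: 3.35
ee_pos: [459.4, 266.3, 107.5]
ee_rot: [0.462, 0.887, -0.003, -0.001]
force: [0.8, 0.4, -1.2]
width: 0.15
finger_force: 60.6
```

Request:
{"op": "drive_tool", "data": {"rows": [[1.7, -2.9, 2, 0, 0, 5.1, 0], [1.7, -2.9, 1, 0, 0, 5.1, 0], [1.7, -2.9, 0, 0, 0, 5.1, 0], [1.7, -2.9, 0, 0, 0, 5.1, 0], [1.7, -2.9, 0, 0, 0, 5.1, 0], [1.7, -2.9, 0, 0, 0, 5.1, 0], [1.7, -2.9, 0, 0, 0, 5.1, 0], [1.7, -2.9, 0, 0, 0, 5.1, 0], [1.7, -2.9, -1, 0, 0, 5.1, 0], [1.7, -2.9, -1, 0, 0, 5.1, 0], [0.6, -0.9, 0, 0, 0, 0, 0], [0, 0, 0, 0, 0, 0, 0], [0, 0, 0, 0, 0, 0, 0]]}}

```text
clock: 4.65
ee_pos: [637.0, -29.6, 118.3]
ee_rot: [0.034, 0.999, 0.001, -0.001]
force: [0.4, 0.7, -1.8]
width: 0.147
finger_force: 60.5
```

```bash
python3 - <<'E'
from h import *
from rig import bot
o=bot.observe();c=bot.calibration("wrist");im=bot.camera("wrist");cv2.imwrite("pics/w2.png",im[:,:,::-1])
print(o["ee_pos"],o["ee_rot"],c["xyz"])
E
```

```text
[637.0390768  -29.61278366 118.25858182] [ 3.44641988e-02  9.99405376e-01  9.20373732e-04 -5.17013749e-04] [568.93896331 -25.5859112  260.63845519]
```

View pics/w2.png

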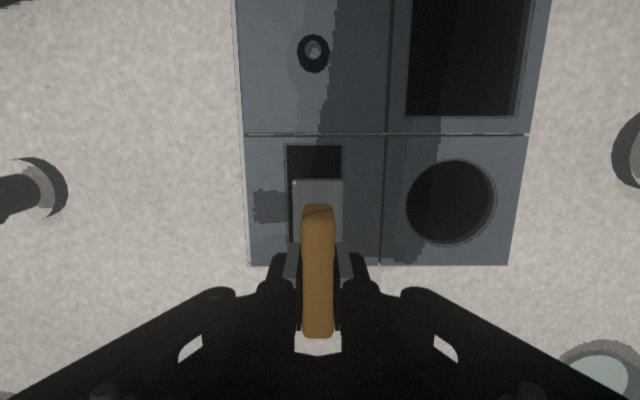

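The scraper is held level and lined up: blade end at (317,180), slot mouth edge (287..341,145), round recess (451,201), post (313,50). I'll check these tray points against the top-view values.

```bash
python3 - <<'E'
from h import *
from rig import bot
c=bot.calibration("wrist");T=bot.calibration("top")
print("slot -x edge",plane(c,[(286.5,145),(341.5,145)],26).round(1)," expect mid x",637-44*.998)
print("round",plane(c,[(451,201)],26).round(1),plane(c,[(451,201)],16).round(1))
print("corner tray seams",plane(c,[(384,134)],26).round(1),"expect",(np.array([637,-32])+[541.7,77.4])/2)
print("tri round",tri([(c,(451,201)),(T,(291,134))]),"post top",plane(c,[(314,50)],52).round(1))
print("blade -x end",plane(c,[(294,180),(343,180)],118-9+5).round(1), "grip end",plane(c,[(318,205)],118+22).round(1))
E
```

```text
slot -x edge [[590.7 -47.6  26. ]
 [593.3  -8.6  26. ]]  expect mid x 593.088
round [[640.  71.  26.]] [[643.  75.  16.]]
corner tray seams [[587.7  21.6  26. ]] expect [589.35  22.7 ]
tri round (array([641.3340332 ,  69.88379652,  28.29454719]), [2.0, 2.0]) post top [[534.5 -23.9  52. ]]
blade -x end [[598.6 -37.1 114. ]
 [600.1 -14.7 114. ]] grip end [[603.7 -26.5 140. ]]
```

Request:
{"op": "drive_tool", "data": {"rows": [[-0.1, -0.25, -2, 0, 0, 0, 0], [0, 0, -2.5, 0, 0, 0, 0], [0, 0, -2, 0, 0, 0, 0], [0, 0, -1, 0, 0, 0, 0], [0, 0, -0.6, 0, 0, 0, 0], [0, 0, -0.5, 0, 0, 0, 0], [0, 0, -0.3, 0, 0, 0, 0], [0, 0, -0.2, 0, 0, 0, 0], [0, 0, -0.1, 0, 0, 0, 0], [0, 0, 0, 0, 0, 0, 0], [0, 0, 0, 0, 0, 0, 0]]}}

```text
clock: 5.8
ee_pos: [636.8, -34.1, 26.6]
ee_rot: [0.035, 0.999, 0.0, 0.0]
force: [0.1, 0.8, -1.3]
width: 0.147
finger_force: 60.5
```

Request:
{"op": "drive_tool", "data": {"rows": [[0, 0.1, -0.1, 0, 0, 0, 0], [0, 0, -0.1, 0, 0, 0, 0], [0, 0, -0.05, 0, 0, 0, 0], [0, 0, 0, 0, 0, 0, 0]]}}

```text
clock: 6.2
ee_pos: [636.8, -32.8, 25.0]
ee_rot: [0.035, 0.999, 0.0, 0.0]
force: [-1.2, 0.2, 4.9]
width: 0.148
finger_force: 61.5
```

Request:
{"op": "drive_tool", "data": {"rows": [[0, 0, 0, 0, 0, 0, 0.3], [0, 0, 0, 0, 0, 0, 0.4], [0, 0, 0, 0, 0, 0, 0.45], [0, 0, 2, 0, 0, 0, 0.45], [0, 0, 4.5, 0, 0, 0, 0.5], [-0.3, -2, 4.5, 0, 0, 0, 0.6], [-0.3, -3, 4, 0, 0, 0, 0.7], [-0.3, -4, 3, 0, 0, 0, 0.8], [-0.3, -4, 2, 0, 0, 0, 0.8], [-0.3, -4, 1, 0, 0, 0, 0.8], [-0.3, -3, 0, 0, 0, 0, 0.8], [-0.3, -1, 0, 0, 0, 0, 0.8], [0, 0, 0, 0, 0, 0, 0.8], [0, 0, 0, 0, 0, 0, 0.8]]}}

```text
clock: 7.6
ee_pos: [616.0, -240.1, 232.9]
ee_rot: [0.034, 0.999, 0.001, -0.0]
force: [-0.2, 0.5, 0.1]
width: 0.802
finger_force: 0.0
```

```bash
python3 - <<'E'
from h import *
from rig import bot
import pickle
T=bot.calibration("top");t=bot.camera("top")
o=bot.observe();c=bot.calibration("wrist");im=bot.camera("wrist");cv2.imwrite("pics/w3.png",im[:,:,::-1])
pickle.dump((c,im,t),open("w3.pkl","wb"))
k,a=wood(t,(315,118,350,165));P=plane(T,k,43)[:,:2].astype(np.float32);print("scraper grip",cv2.minAreaRect(P))
print(o["ee_pos"],o["ee_rot"],c["xyz"])
print(proj(c,[[611,-257,64],[455,-230,28],[516,-359,76]]).round())
E
```

```text
scraper grip ((635.4688720703125, -31.909053802490234), (11.269061088562012, 54.539676666259766), 85.7812728881836)
[ 616.34396279 -239.33632296  233.01118494] [ 3.27562766e-02  9.99462191e-01  1.51128250e-03 -2.65516260e-04] [ 548.14373572 -235.71607603  375.33445616]
[[298. 180.]
 [316.   8.]
 [171.  82.]]
```

View pics/w3.png

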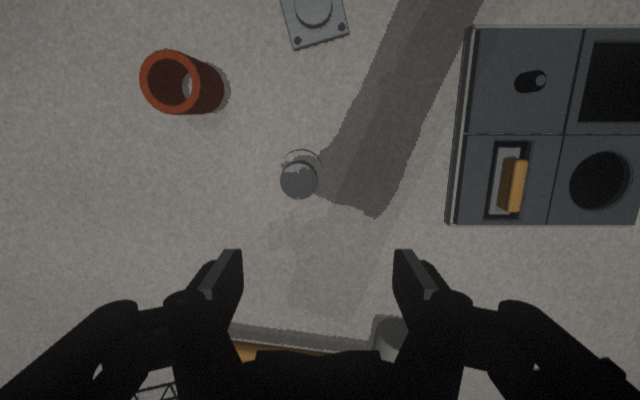

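The scraper sits in its slot at (512,185). The ram's piston top is at (299.5,180.5), the tube rim at (170,82) and the plate at (313,10), all matching the predictions. I'll triangulate the exact points.

```bash
python3 - <<'E'
from h import *
from rig import bot
import pickle
c,im,t=pickle.load(open("w3.pkl","rb"));T=bot.calibration("top")
print("ram",tri([(c,(299.5,180.5)),(T,(428.4,148.4))]),plane(c,[(299.5,180.5)],64),plane(T,[(428.4,148.4)],64))
# tube rim bright red
h=cv2.cvtColor(im,cv2.COLOR_RGB2HSV);m=((h[...,1]>120)&(h[...,2]>105)&((h[...,0]<12)|(h[...,0]>170))).astype(np.uint8);m[:,260:]=0
k=max(cv2.findContours(m,0,1)[0],key=cv2.contourArea).reshape(-1,2);P=plane(c,k,76)[:,:2].astype(np.float32)
print("tube",cv2.minEnclosingCircle(P),cv2.fitEllipse(P),tri([(c,cv2.fitEllipse(k)[0]),(T,(474.4,190))]))
E
```

```text
ram (array([ 610.5486069 , -255.91407842,   66.94840145]), [0.7, 0.7]) [[ 611.87483863 -256.07812923   64.        ]] [[ 610.46660104 -256.81551803   64.        ]]Traceback (most recent call last):
  File "<stdin>", line 9, in <module>
cv2.error: OpenCV(4.12.0) /io/opencv/modules/imgproc/src/shapedescr.cpp:361: error: (-201:Incorrect size of input array) There should be at least 5 points to fit the ellipse in function 'fitEllipseNoDirect'
```

Request:
{"op": "drive_tool", "data": {"rows": [[-0.5, -1.65, -2, 0, 0, 0, 0.8], [0, 0, -4.5, 0, 0, 0, 0.8], [0, 0, -4.5, 0, 0, 0, 0.8], [0, 0, -3, 0, 0, 0, 0.8], [0, 0, -2.5, 0, 0, 0, 0.8], [0, 0, -2, 0, 0, 0, 0.8], [0, 0, -1.4, 0, 0, 0, 0.8], [0, 0, 0, 0, 0, 0, 0.8], [0, 0, 0, 0, 0, 0, 0.7], [0, 0, 0, 0, 0, 0, 0.6], [0, 0, 0, 0, 0, 0, 0.5], [0, 0, 0, 0, 0, 0, 0.4], [0, 0, 0, 0, 0, 0, 0.2], [0, 0, 0, 0, 0, 0, 0], [0, 0, 0, 0, 0, 0, 0]]}}

```text
clock: 9.2
ee_pos: [611.8, -258.5, 36.5]
ee_rot: [0.034, 0.999, 0.0, 0.001]
force: [-0.7, 2.4, 6.0]
width: 0.412
finger_force: 59.1
```

Request:
{"op": "drive_tool", "data": {"rows": [[0, 0, 1, 0, 0, 0, 0], [0, 0, 2.5, 0, 0, 0, 0], [0, 0, 3.5, 0, 0, 0, 0], [0.3, 2, 3, 0, 0, 0, 0], [0.3, 3, 1, 0, 0, 0, 0], [0.3, 4, 0, 0, 0, 0, 0], [0.3, 4, 0, 0, 0, 0, 0], [0.3, 4, 0, 0, 0, 0, 0], [0.3, 4, 0, 0, 0, 0, 0], [0.3, 4, 0, 0, 0, 0, 0], [0.3, 4, 0, 0, 0, 0, 0], [0.3, 2.5, 0, 0, 0, 0, 0], [0.4, 1.1, 0, 0, 0, 0, 0], [0, 0, 0, 0, 0, 0, 0], [0, 0, 0, 0, 0, 0, 0]]}}

```text
clock: 10.7
ee_pos: [641.3, 63.1, 144.2]
ee_rot: [0.036, 0.999, -0.002, -0.0]
force: [0.5, -0.7, -4.7]
width: 0.41
finger_force: 60.7
```

```bash
python3 - <<'E'
from h import *
from rig import bot
o=bot.observe();c=bot.calibration("wrist");im=bot.camera("wrist");cv2.imwrite("pics/w4.png",im[:,:,::-1])
print(o["ee_pos"],o["ee_rot"],o["width"],o["force"])
p=o["ee_pos"]
print(proj(c,[[p[0],p[1],p[2]+28],[642.8,69.5,26],[642.8,69.5,16]]).round())
E
```

```text
[641.32667548  63.10623499 144.19854832] [ 3.61946817e-02  9.99342997e-01 -1.81796098e-03 -4.63467332e-04] 0.40975895309776356 [ 0.48529054 -0.72199261 -4.65916546]
[[318. 292.]
 [326. 198.]
 [326. 195.]]
```

View pics/w4.png

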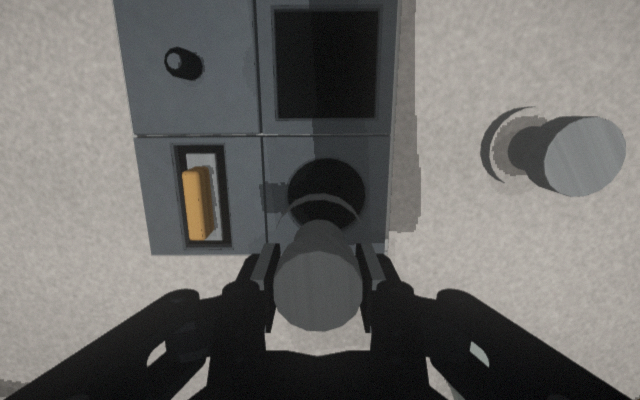

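The ram hangs upright at (318,290), and the recess is centred at (326,195). I'll shift +1.5 mm in x and +6.4 mm in y and lower it.

Request:
{"op": "drive_tool", "data": {"rows": [[0.15, 0.64, -1, 0, 0, 0, 0], [0, 0, -2.5, 0, 0, 0, 0], [0, 0, -2.5, 0, 0, 0, 0], [0, 0, -1, 0, 0, 0, 0], [0, 0, -0.7, 0, 0, 0, 0], [0, 0, -0.5, 0, 0, 0, 0], [0, 0, -0.4, 0, 0, 0, 0], [0, 0, -0.2, 0, 0, 0, 0], [0, 0, -0.1, 0, 0, 0, 0], [0, 0, -0.1, 0, 0, 0, 0], [0, 0, -0.1, 0, 0, 0, 0], [0, 0, 0, 0, 0, 0, 0]]}}

```text
clock: 11.95
ee_pos: [643.0, 73.1, 53.7]
ee_rot: [0.035, 0.999, 0.0, 0.0]
force: [0.4, -1.0, -3.2]
width: 0.414
finger_force: 60.7
```

Request:
{"op": "drive_tool", "data": {"rows": [[0, -0.25, -0.1, 0, 0, 0, 0], [0, 0, -0.1, 0, 0, 0, 0], [0, 0, -0.05, 0, 0, 0, 0], [0, 0, 0, 0, 0, 0, 0]]}}

```text
clock: 12.35
ee_pos: [643.5, 70.4, 52.5]
ee_rot: [0.035, 0.999, 0.0, 0.001]
force: [-2.4, 0.6, 4.4]
width: 0.412
finger_force: 61.5
```

Request:
{"op": "drive_tool", "data": {"rows": [[0, 0, 0, 0, 0, 0, 0.5], [0, 0, 0, 0, 0, 0, 0.6], [0, 0, 0, 0, 0, 0, 0.7], [0, 0, 1.5, 0, 0, 0, 0.7], [0, 0, 4, 0, 0, 0, 0.7], [0, 0, 4.5, 0, 0, 0, 0.7], [-1.7, -3, 3, 0, 0, 0, 0.7], [-1.7, -3, 2, 0, 0, 0, 0.7], [-1.7, -3, 2, 0, 0, 0, 0.7], [-1.7, -3, 1, 0, 0, 0, 0.7], [-1.7, -3, 0, 0, 0, 0, 0.7], [-1.7, -3, 0, 0, 0, 0, 0.7], [-1.7, -3, 0, 0, 0, 0, 0.7], [-1.7, -3, 0, 0, 0, 0, 0.7], [-1.7, -3, 0, 0, 0, 0, 0.7], [-1.7, -3, 0, 0, 0, 0, 0.7], [0, 0, 0, 0, 0, 0, 0.7], [0, 0, 0, 0, 0, 0, 0.7]]}}

```text
clock: 14.15
ee_pos: [472.9, -230.5, 232.4]
ee_rot: [0.036, 0.999, -0.0, 0.001]
force: [1.5, 1.7, -0.0]
width: 0.699
finger_force: 0.0
```

```bash
python3 - <<'E'
from h import *
from rig import bot
import pickle
T=bot.calibration("top");t=bot.camera("top")
o=bot.observe();c=bot.calibration("wrist");im=bot.camera("wrist");cv2.imwrite("pics/w5.png",im[:,:,::-1])
pickle.dump((c,im,t),open("w5.pkl","wb"))
print(o["ee_pos"],o["ee_rot"],c["xyz"])
print(proj(c,[[455,-230,28],[516,-359,76]]).round())
E
```

```text
[ 473.65536762 -228.91119209  232.08468095] [3.46384247e-02 9.99399377e-01 3.39960323e-04 9.74017156e-04] [ 405.12218055 -224.70040882  374.23358774]
[[315. 159.]
 [187. 238.]]
```

View pics/w5.png

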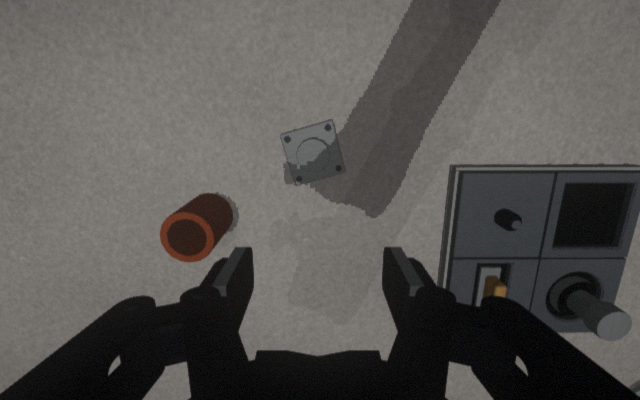

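The plate's corners are at (280,133), (333,120), (346,170) and (293,185), with the spigot top near (314,153). The small tube's rim is at (187,237). The ram stands in its recess.

```bash
python3 - <<'E'
from h import *
from rig import bot
import pickle
c,im,t=pickle.load(open("w5.pkl","rb"));T=bot.calibration("top")
C=np.array([(280,133),(333,120),(346,170),(293,185)]);
P=plane(c,C,12)[:,:2];print(P.round(1),P.mean(0),np.linalg.norm(P-np.roll(P,1,0),axis=1))
e=P[1]-P[0],P[2]-P[3],P[3]-P[0],P[2]-P[1];print([np.degrees(np.arctan2(v[1],v[0])).round(1) for v in e])
D=np.array([(60,385),(178,368),(200,485),(85,505)])/5+[385,130];Q=plane(T,D,12);print(Q.round(1),Q.mean(0))
print("h",[tri([(c,a),(T,b)])[0].round(1) for a,b in zip(C,D)])
print("tube",plane(c,[(187,237)],76),tri([(c,(187,237)),(T,(474.4,190))]))
# ram piston in tray from top
for n,z in(("ram",80),):
    print(proj(T,[[643,70,80],[643,70,16]]))
cv2.imwrite("pics/c5.png",cv2.resize(cv2.cvtColor(im[105:200,265:360].copy(),cv2.COLOR_RGB2BGR),None,fx=5,fy=5,interpolation=cv2.INTER_CUBIC))
E
```

```text
[[ 426.3 -266.3]
 [ 416.5 -208.2]
 [ 471.7 -196.7]
 [ 484.8 -257.4]] [ 449.81627895 -232.13377439] [59.18412098 58.94070248 56.37397817 62.0776585 ]
[np.float64(99.5), np.float64(102.1), np.float64(8.7), np.float64(11.8)]
[[ 473.2 -195.8   12. ]
 [ 483.3 -254.    12. ]
 [ 426.1 -265.2   12. ]
 [ 414.8 -208.7   12. ]] [ 449.33815513 -230.94370002   12.        ]
h [array([ 487.7, -343.5, -653.2]), array([ 442.2, -212. ,  168.5]), array([ 430.5, -209.4,  207.6]), array([ 436.3, -214. ,  131.4])]
tube [[ 515.35256367 -359.34357056   76.        ]] (array([ 513.42554936, -357.35245242,   81.29193023]), [0.4, 0.4])
[[289.48837841 128.66282535]
 [291.12877116 135.33236289]]
```

View pics/c5.png

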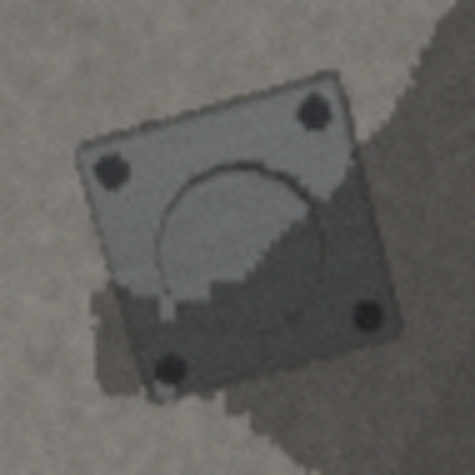

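The plate centre agrees between views, wrist (449.8,-232.1) and top (449.3,-230.9), with sides of 59 to 60 mm and yaw 10.5°. I'll grip the spigot with the fingers closing along the plate's sides, clear of the corner screws.

Request:
{"op": "drive_tool", "data": {"rows": [[-1.2, -0.1, -2, 0, 0, 7.2, 0.7], [-1.2, -0.1, -4, 0, 0, 7.3, 0.7], [0, 0, -4.5, 0, 0, 0, 0.7], [0, 0, -4, 0, 0, 0, 0.7], [0, 0, -3, 0, 0, 0, 0.7], [0, 0, -2, 0, 0, 0, 0.7], [0, 0, -1.2, 0, 0, 0, 0.65], [0, 0, -0.6, 0, 0, 0, 0.65], [0, 0, 0, 0, 0, 0, 0.65], [0, 0, 0, 0, 0, 0, 0.65]]}}

```text
clock: 15.25
ee_pos: [450.2, -231.7, 19.2]
ee_rot: [-0.092, 0.996, -0.0, 0.001]
force: [1.1, -0.0, 0.6]
width: 0.647
finger_force: 0.0
```

```bash
python3 - <<'E'
from h import *
from rig import bot
import pickle
c,im,t=pickle.load(open("w5.pkl","rb"));T=bot.calibration("top")
print(tri([(c,(313.4,154.6)),(T,(412.8,217))]),plane(c,[(313.4,154.6)],28),plane(T,[(412.8,217)],28))
o=bot.observe();print(o["ee_pos"],o["ee_rot"],o["force"])
E
```

```text
(array([ 449.75708615, -231.37630918,   26.33618741]), [0.5, 0.5]) [[ 449.99043401 -231.52298026   28.        ]] [[ 449.26426072 -230.73908573   28.        ]]
[ 450.18736801 -231.67145612   19.17991738] [-9.19188559e-02  9.95765867e-01 -4.68685553e-04  1.02074314e-03] [ 1.09744302 -0.01783402  0.59630556]
```

Request:
{"op": "drive_tool", "data": {"rows": [[0, 0, -0.2, 0, 0, 0, 0.6], [0, 0, -0.2, 0, 0, 0, 0.5], [0, 0, 0, 0, 0, 0, 0.3], [0, 0, 0, 0, 0, 0, 0], [0, 0, 0, 0, 0, 0, 0], [0, 0, 0, 0, 0, 0, 0], [0, 0, 0, 0, 0, 0, 0]]}}

```text
clock: 15.95
ee_pos: [449.6, -232.1, 15.0]
ee_rot: [-0.092, 0.996, -0.001, 0.001]
force: [-0.8, -0.0, 5.8]
width: 0.396
finger_force: 59.4
```

Request:
{"op": "drive_tool", "data": {"rows": [[0, 0, 1, 0, 0, 0, 0], [0, 0, 2, 0, 0, 0, 0], [0, 0, 3, 0, 0, 0, 0], [0.9, 3.1, 3, 0, 0, -1.4, 0], [0.9, 3.1, 2, 0, 0, -1.5, 0], [0.9, 3.1, 0, 0, 0, -1.5, 0], [0.9, 3.1, 0, 0, 0, -1.5, 0], [0.9, 3.1, 0, 0, 0, -1.5, 0], [0.9, 3.1, 0, 0, 0, -1.5, 0], [0.9, 3.1, 0, 0, 0, -1.5, 0], [0.9, 3.1, 0, 0, 0, -1.5, 0], [0.9, 3.1, 0, 0, 0, -1.5, 0], [1.0, 2.9, 0, 0, 0, -1, 0], [0, 0, 0, 0, 0, 0, 0], [0, 0, 0, 0, 0, 0, 0]]}}

```text
clock: 17.45
ee_pos: [538.5, 77.7, 123.0]
ee_rot: [0.032, 0.999, -0.0, -0.002]
force: [-0.2, -0.9, -4.7]
width: 0.388
finger_force: 60.8
```

```bash
python3 - <<'E'
from h import *
from rig import bot
o=bot.observe();c=bot.calibration("wrist");im=bot.camera("wrist");cv2.imwrite("pics/w6.png",im[:,:,::-1])
print(o["ee_pos"],o["ee_rot"],o["width"],o["force"])
x=np.array([.998,-.067]);y=np.array([.067,.998]);q=np.array([541,76.3])
print(proj(c,[[*(q+a*40*x+b*40*y),26] for a,b in((-1,1),(-1,-1))]).round(), proj(c,[[*(o["ee_pos"][:2]+a*30*x+b*30*y),o["ee_pos"][2]-3] for a,b in((-1,1),(-1,-1))]).round())
E
```

```text
[538.52565042  77.69919594 122.95546202] [ 3.23092665e-02  9.99476274e-01 -4.10896636e-04 -1.76666266e-03] 0.3880016525611982 [-0.23058627 -0.87309398 -4.70737903]
[[371. 155.]
 [261. 155.]] [[384. 198.]
 [253. 197.]]
```

View pics/w6.png

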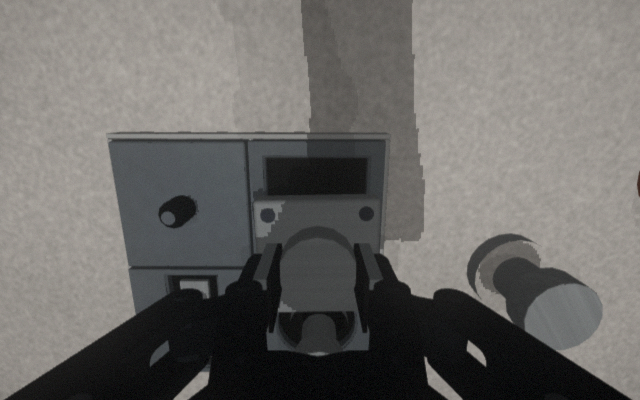

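The plate is held level, its near edge at row 199 (253..381). The recess mouth edge is at row 156 (263..370), as predicted. Lowering now.

Request:
{"op": "drive_tool", "data": {"rows": [[0.23, -0.12, -1, 0, 0, 0, 0], [0, 0, -2.5, 0, 0, 0, 0], [0, 0, -2.5, 0, 0, 0, 0], [0, 0, -1, 0, 0, 0, 0], [0, 0, -0.7, 0, 0, 0, 0], [0, 0, -0.5, 0, 0, 0, 0], [0, 0, -0.4, 0, 0, 0, 0], [0, 0, -0.2, 0, 0, 0, 0], [0, 0, -0.1, 0, 0, 0, 0], [0, 0, -0.1, 0, 0, 0, 0], [0, 0, 0, 0, 0, 0, 0]]}}

```text
clock: 18.6
ee_pos: [542.5, 75.4, 34.4]
ee_rot: [0.034, 0.999, 0.0, 0.0]
force: [-0.6, 0.7, -4.5]
width: 0.394
finger_force: 60.7
```

Request:
{"op": "drive_tool", "data": {"rows": [[0, 0, -0.1, 0, 0, 0, 0], [0, 0, -0.1, 0, 0, 0, 0], [0, 0, -0.1, 0, 0, 0, 0], [0, 0, -0.05, 0, 0, 0, 0], [0, 0, 0, 0, 0, 0, 0]]}}

```text
clock: 19.1
ee_pos: [542.4, 75.4, 31.1]
ee_rot: [0.034, 0.999, 0.0, 0.0]
force: [-1.9, -0.6, 0.4]
width: 0.393
finger_force: 61.4
```

Request:
{"op": "drive_tool", "data": {"rows": [[0, 0, 0, 0, 0, 0, 0.5], [0, 0, 0, 0, 0, 0, 0.6], [0, 0, 0, 0, 0, 0, 0.65], [0, 0, 1.5, 0, 0, 0, 0.65], [0, 0, 4, 0, 0, 0, 0.65], [0, 0, 4.5, 0, 0, 0, 0.7], [-0.2, -3, 4, 0, 0, 0, 0.8], [-0.2, -4.3, 3, 0, 0, 0, 0.9], [-0.2, -4.3, 2, 0, 0, 0, 1], [-0.2, -4.3, 1, 0, 0, 0, 1], [-0.2, -4.3, 0, 0, 0, 0, 1], [-0.2, -4.3, 0, 0, 0, 0, 1], [-0.2, -4.3, 0, 0, 0, 0, 1], [-0.2, -4.3, 0, 0, 0, 0, 1], [-0.2, -4.3, 0, 0, 0, 0, 1], [-0.2, -4.3, 0, 0, 0, 0, 1], [-0.5, -1.5, 0, 0, 0, 0, 1], [0, 0, 0, 0, 0, 0, 1], [0, 0, 0, 0, 0, 0, 1]]}}

```text
clock: 21.0
ee_pos: [518.1, -353.0, 229.2]
ee_rot: [0.033, 0.999, 0.001, 0.0]
force: [0.5, 0.6, -0.1]
width: 1.002
finger_force: 0.0
```

```bash
python3 - <<'E'
from h import *
from rig import bot
T=bot.calibration("top");t=bot.camera("top")
o=bot.observe();c=bot.calibration("wrist");im=bot.camera("wrist")
print(o["ee_pos"],o["ee_rot"],c["xyz"],proj(c,[[515.3,-359,76]]))
h=cv2.cvtColor(im,cv2.COLOR_RGB2HSV);m=((h[...,1]>100)&((h[...,0]<12)|(h[...,0]>170))&(h[...,2]>40)).astype(np.uint8);m[250:]=0
k=max(cv2.findContours(m,0,1)[0],key=cv2.contourArea).reshape(-1,2);print(k.min(0),k.max(0))
a=cv2.resize(cv2.cvtColor(im[80:280,200:440].copy(),cv2.COLOR_RGB2BGR),None,fx=2.5,fy=2.5)
b=cv2.resize(cv2.cvtColor(t[110:210,258:362].copy(),cv2.COLOR_RGB2BGR),(200,200))
a=cv2.copyMakeBorder(a,0,0,0,200,0);a[:200,600:800]=b;cv2.imwrite("pics/w7.png",a)
E
```

```text
[ 518.84090422 -351.82909686  229.22094564] [3.21909927e-02 9.99480792e-01 1.25720874e-03 5.53625901e-04] [ 450.38144576 -348.20293121  371.44329493] [[309.15611504 184.07244952]]
[280 149] [336 211]
```

View pics/w7.png

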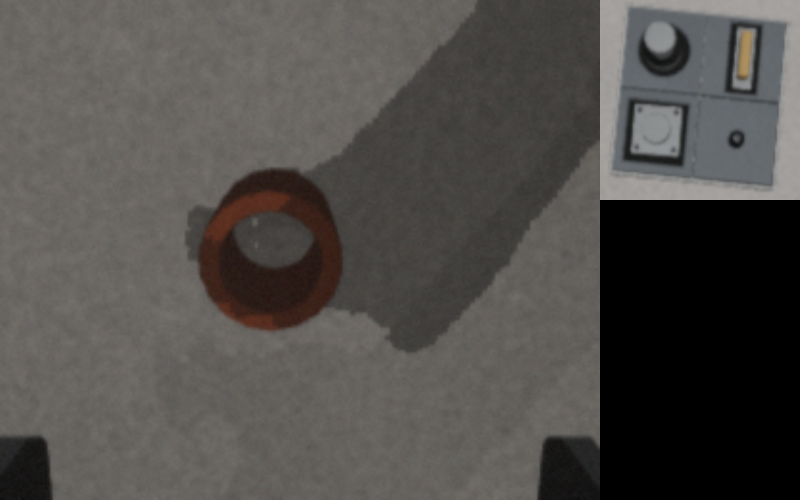

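The tube rim is centred at (308,184), where (309,184) was predicted. The inset shows the ram, scraper and plate all seated in the tray. Now the tube.

Request:
{"op": "drive_tool", "data": {"rows": [[-0.3, -0.75, -2, 0, 0, 0, 1], [0, 0, -4, 0, 0, 0, 1], [0, 0, -3.5, 0, 0, 0, 1], [0, 0, -3, 0, 0, 0, 1], [0, 0, -2.5, 0, 0, 0, 1], [0, 0, -2.5, 0, 0, 0, 1], [0, 0, -1.5, 0, 0, 0, 1], [0, 0, -0.7, 0, 0, 0, 1], [0, 0, 0, 0, 0, 0, 0.9], [0, 0, 0, 0, 0, 0, 0.8], [0, 0, 0, 0, 0, 0, 0.7], [0, 0, 0, 0, 0, 0, 0.6], [0, 0, 0, 0, 0, 0, 0.4], [0, 0, 0, 0, 0, 0, 0], [0, 0, 0, 0, 0, 0, 0]]}}

```text
clock: 22.6
ee_pos: [515.7, -362.9, 34.2]
ee_rot: [0.034, 0.999, -0.001, 0.002]
force: [-0.4, 0.3, 5.6]
width: 0.626
finger_force: 63.2
```

Request:
{"op": "drive_tool", "data": {"rows": [[0, 0, 1, 0, 0, 0, 0], [0, 0, 2, 0, 0, 0, 0], [0, 0, 3, 0, 0, 0, 0], [0.2, 2.5, 3, 0, 0, 0, 0], [0.2, 3.5, 2, 0, 0, 0, 0], [0.2, 4, 0, 0, 0, 0, 0], [0.2, 4, 0, 0, 0, 0, 0], [0.2, 4, 0, 0, 0, 0, 0], [0.2, 4, 0, 0, 0, 0, 0], [0.2, 4, 0, 0, 0, 0, 0], [0.2, 3.5, 0, 0, 0, 0, 0], [0.2, 2.5, 0, 0, 0, 0, 0], [0.1, 1.5, 0, 0, 0, 0, 0], [0, 0, 0, 0, 0, 0, 0], [0, 0, 0, 0, 0, 0, 0]]}}

```text
clock: 24.1
ee_pos: [533.1, -28.0, 142.3]
ee_rot: [0.034, 0.999, -0.001, -0.0]
force: [0.4, -1.1, -0.8]
width: 0.625
finger_force: 63.1
```

```bash
python3 - <<'E'
from h import *
from rig import bot
o=bot.observe();c=bot.calibration("wrist");im=bot.camera("wrist");cv2.imwrite("pics/w8.png",im[:,:,::-1])
p=o["ee_pos"];print(p,o["ee_rot"],o["width"],o["force"])
print(proj(c,[[534.2,-25.5,26],[534.2,-25.5,52],[p[0],p[1],p[2]+42]]).round())
E
```

```text
[533.13211502 -28.039877   142.30322424] [ 3.39441749e-02  9.99423570e-01 -5.46528489e-04 -1.51703208e-04] 0.6248238958305903 [ 0.36035239 -1.10356188 -0.83281471]
[[321. 199.]
 [321. 208.]
 [318. 313.]]
```

View pics/w8.png

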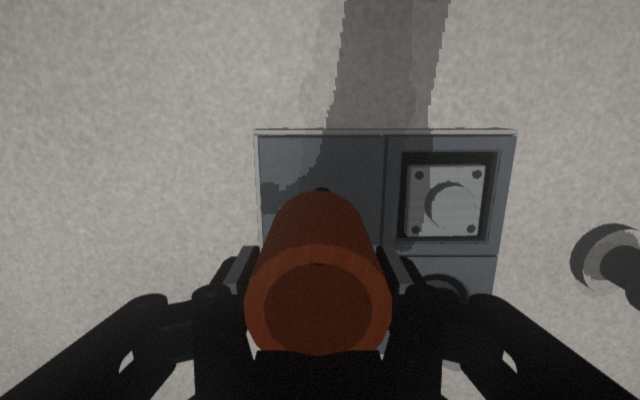

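The tube is upright at (318,308). The post edge just shows at (322,188) and the plate is seated at (447,200). I'll shift slightly and lower.

Request:
{"op": "drive_tool", "data": {"rows": [[0.1, 0.22, -1, 0, 0, 0, 0], [0, 0, -2, 0, 0, 0, 0], [0, 0, -1.3, 0, 0, 0, 0], [0, 0, -0.7, 0, 0, 0, 0], [0, 0, -0.7, 0, 0, 0, 0], [0, 0, -0.7, 0, 0, 0, 0], [0, 0, -0.6, 0, 0, 0, 0], [0, 0, -0.4, 0, 0, 0, 0], [0, 0, -0.3, 0, 0, 0, 0], [0, 0, -0.2, 0, 0, 0, 0], [0, 0, 0, 0, 0, 0, 0], [0, 0, 0, 0, 0, 0, 0]]}}

```text
clock: 25.35
ee_pos: [534.7, -24.9, 63.5]
ee_rot: [0.034, 0.999, 0.0, 0.0]
force: [0.6, 0.3, -1.6]
width: 0.626
finger_force: 63.1
```

Request:
{"op": "drive_tool", "data": {"rows": [[0, 0, -0.2, 0, 0, 0, 0], [0, 0, -0.1, 0, 0, 0, 0], [0, 0, -0.1, 0, 0, 0, 0], [0, 0, 0, 0, 0, 0, 0], [0, 0, 0, 0, 0, 0, 0]]}}

```text
clock: 25.85
ee_pos: [534.5, -24.9, 60.2]
ee_rot: [0.034, 0.999, 0.0, 0.0]
force: [-1.1, -0.5, 4.3]
width: 0.629
finger_force: 63.7
```

The tube touched at exactly 26 mm above its bench height, so it is on the block's flat top. I'll release and retreat.

Request:
{"op": "drive_tool", "data": {"rows": [[0, 0, 0, 0, 0, 0, 0.7], [0, 0, 0, 0, 0, 0, 0.8], [0, 0, 0, 0, 0, 0, 0.85], [0, 0, 0.5, 0, 0, 0, 0.85], [0, 0, 2, 0, 0, 0, 0.85], [0, 0, 4, 0, 0, 0, 0.85], [0, 0, 4.5, 0, 0, 0, 0.85], [0, 0, 4.5, 0, 0, 0, 0.85], [-2, -3, 2, 0, 0, 0, 0.85], [-1, -4, 0, 0, 0, 0, 0.85], [0, -4, 0, 0, 0, 0, 0.85], [0, -4, 0, 0, 0, 0, 0.85], [0, -4, 0, 0, 0, 0, 0.85], [0, -2, 0, 0, 0, 0, 0.85], [0, 0, 0, 0, 0, 0, 0.85], [0, 0, 0, 0, 0, 0, 0.85]]}}

```text
clock: 27.45
ee_pos: [504.5, -234.5, 234.2]
ee_rot: [0.034, 0.999, 0.001, 0.0]
force: [-0.1, 1.2, -0.1]
width: 0.852
finger_force: 0.0
```

```bash
python3 - <<'E'
from h import *
from rig import bot
t=bot.camera("top");s=bot.camera("side")
a=cv2.resize(cv2.cvtColor(t[100:270,130:370].copy(),cv2.COLOR_RGB2BGR),None,fx=2,fy=2,interpolation=cv2.INTER_CUBIC)
b=cv2.resize(cv2.cvtColor(s[120:240,230:400].copy(),cv2.COLOR_RGB2BGR),(310,219),interpolation=cv2.INTER_CUBIC)
a=cv2.copyMakeBorder(a,0,0,0,310,0);a[:219,480:]=b;cv2.imwrite("pics/end.png",a)
T=bot.calibration("top")
print("expected tops: tube,ram,spigot",proj(T,[[534.2,-25.5,102],[642.8,69.5,80],[541,76.3,44],[636,-32,47]]).round(1))
E
```

```text
expected tops: tube,ram,spigot [[330.1 175.5]
 [289.7 128.8]
 [286.3 174.6]
 [332.9 136.4]]
```

View pics/end.png

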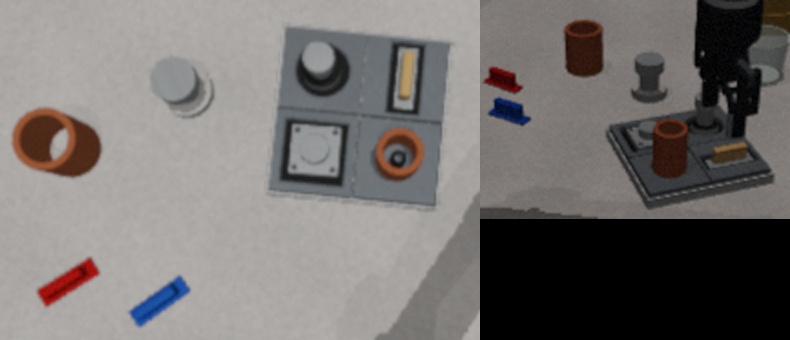

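In the final top view the tube rim (330.5,176.5), ram top (289.5,129), spigot (287.5,175) and scraper (333,138) are all within about 1.5 px of where they should be when seated. The large tube and large ram have not moved.

```bash
python3 -c "
from rig import bot
print(bot.hand_in())"
```

```text
the job is handed in; nothing more can be done
None
```

The small tube, ram, base plate and scraper are each set down and released in their own inserts, the larger tube and ram were not touched, and I handed the job in at about 27.5 s; the hand-in gave no verdict.

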